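# Level the brew stand and hold the spirit level down on it

## Task

Level this brew stand before its scale goes back on: stand the yellow spirit level on the stand's shelf, near the middle of the shelf's length and slid back until it rests square against the rear upstand, then turn the black knob of the screw foot until the bubble comes to rest between the two black lines. Then bed the feet by pressing down on the top of the spirit level with a firm finger's push; the bubble must stay between the lines, and you finish while still pressing. Do not hit or shift the scale or the timer.

Things in the scene. Friction and masses are not known exactly. Their poses are not given: they have to be found in the camera images.
- level_mid (a point): Centre (half-way up) of the yellow spirit level with black end caps: 200 mm long (its x), 24 mm thick (its y), 46 mm high (its z, up); 0.3 kg. Underside 23 mm below, top 23 mm above this point. Flat sides, grip anywhere, also at the middle; use it either way round. The vial lies in a trough 60 mm long in the middle of the top; from 30 to 95 mm from the middle the top is flat and solid: press there.
- bubble (a joint): Where the white bubble stands in the vial, in m: 0 = centred, positive = towards the level's own +x end, stops at +-0.018. It goes to the higher end: 0.6 mm per milliradian of tilt, settled after about 1.5 s at rest. The bubble is 16 mm long, the two black lines 22 mm apart: between the lines means within +-0.0025.
- shelf_mid (a point): Middle of the upper face of the stand's shelf, an aluminium plate 150 mm deep (its x, away from the robot) and 310 mm long (its y, left), 60 mm over the worktop. The upstand along the rear edge is 8 mm high, its front face at x = 72 mm; a level seated on the shelf against it has its middle at x = 60 mm, z = 23 mm.
- shelf: The same shelf (same axes, origin on the worktop between its two fixed feet, 130 mm left of and 60 mm below shelf_mid). The screw foot carries the right end at x = -36 mm, y = -130 mm from shelf_mid; at the start that end hangs 2.5 to 5 mm too low. The stand does not slide or lift. A 1 mm rubber mat lies on the front left part, out of the way.
- knob_grip (a point): Centre of the screw foot's black knurled knob (red mark on top), 40 mm across, 24 mm high, 96 mm over the worktop, axis upright, 24 mm clear above the shelf; its height stays. Clockwise seen from above raises the shelf's right end 10 mm per turn, which moves the bubble about 3.7 mm to the right per radian. Turns stiffly (0.07 N m), stays where left, at least half a turn to spare past level.
- level: The same spirit level (same axes, origin at the centre of its underside).
- scale_mid (a point): Middle of the small black brewing scale on the worktop, 132 x 106 x 20 mm. Bystander.
- timer_mid (a point): Middle of the white kitchen timer on the worktop, 58 x 62 x 21 mm. Bystander.

How it is judged:
On the way, in this order (a step that is already met when the one before it is completed fails the run):
1. the spirit level stands flush on the shelf, square against the rear upstand (x of level_mid in the frame of shelf_mid between 0.0565 and 0.064 m and y of level_mid in the frame of shelf_mid between -0.045 and 0.045 m and z of level_mid in the frame of shelf_mid between 0.02 and 0.0255 m and angle between the x axis of level_mid and the y axis of shelf_mid, either way round below 0.05 rad), for 0.2 s.
2. with the level still seated, the shelf is level and the bubble rests between the lines (x of level_mid in the frame of shelf_mid between 0.0565 and 0.064 m and y of level_mid in the frame of shelf_mid between -0.045 and 0.045 m and z of level_mid in the frame of shelf_mid between 0.02 and 0.0255 m and angle between the x axis of level_mid and the y axis of shelf_mid, either way round below 0.03 rad and value of joint bubble between -0.0025 and 0.0025 m and angle between shelf_mid's own z axis and vertical below 0.0055 rad), for 0.4 s.
At the end, for the whole second after the job is handed in: Fingers still press the level down (6 to 38 N between level and shelf, its 3 N weight included); it stands flush, square within 0.03 rad, within 3 mm of the upstand and 45 mm of the middle; bubble within 2.5 mm of centre, shelf within 0.0055 rad of level (all of step 2 and contact force between level and shelf between 6 and 38 N and contact force between the fingers and level above 3 N); the arm keeps its last pose, push and grip.
It fails at once if the level is pressed or struck onto the shelf with more than 60 N (contact force between level and shelf above 60 N).
It fails at once if the scale or the timer is shifted by more than 15 mm (distance of any of scale_mid, timer_mid from where it was at the start of the episode above 0.015 m).
It also fails if it takes over 72 s, if anything falls off the work surface, if the arm or the gripper's body presses on something with over 40 N, if the wrist force passes 120 N, or if a joint passes its speed limit or range.

## Robot

A 6-joint arm with a two-finger parallel gripper is mounted at the origin on a cart in front of the work surface, level with it; the furniture and walls round the work are solid. World frame = base frame: x ahead of the robot, y to its left, z up, the work surface at z = 0. Lengths are in m, angles in rad, forces in N, time in s.
With the tool pointing down it reaches from about 0.4 to 0.825 m from the base axis. Payload 7 kg.
Tool frame: the origin (TCP) lies on the centre line of the jaws, within the pads' length; the fingertips stand 22 mm ahead of it and the grasp point (between the pads) lies 3 mm ahead of it (arm.tcp_to_tips is the distance from the TCP to the fingertips, in m); z points along the fingers, y is the line along which they close (so a half turn about z gives the same grasp; the last joint's range is limited). The gripper opens to 88 mm and grips with 3 to 60 N. Pads are 19 mm wide; open, the fingers measure 130 mm over their backs; the gripper's body (78 mm by 193 mm) begins 47 mm behind the grasp point.
Start: joints at [1.489, 0.359, 0.012, 0, -1.224, -0.288], TCP at [0.244, 0.629, 0.249] pointing down, gripper open.
Joint ranges: [-3.07, 3.07], [-1.43, 2.12], [-1.02, 1.25], [-3.03, 1.67], [-3.05, -0], [-3.03, 3.03]. Speed limits (rad/s): [2.39, 2.39, 3.01, 3.14, 3.14, 3.14].

## Interface

Orientations are given as [roll, pitch, yaw] about the fixed x, y, z axes, in that order (R = Rz(yaw) Ry(pitch) Rx(roll)).
In Python, from station import arm gives the robot as it stands.
- The arm moves only by the tool jog_arm, never from a script. Its argument "targets" is a list of rows, each an object of numbers: "dx", "dy", "dz": the shift along the tool's x, y, z in mm; "rx", "ry", "rz": the turn, a rotation vector about the tool's x, y, z in rad; "gripper": the closure, from 0 (fully open) to 1 (shut). In form: [{"dx": .., "dy": .., "dz": .., "rx": .., "ry": .., "rz": .., "gripper": ..}, ...]. A call has exactly 8 rows; each row is the pose to reach, as a shift and turn from the pose commanded when the call began, along the tool's axes at that moment; what a row does not reach only later rows make up. A row lasts 1/12 s, in which the tool goes at most 41.7 mm and 7.16 degrees, less where a joint would pass 70% of its speed; a pose out of reach is approached as far as the arm can. A call with a gripper value outside its range is refused whole. The fingers move at their own pace and stop on an object; "force" is the grip in N (left out, the last holds). Time passes only in rows, so rows that repeat a pose let the fingers close, or fill a call up. It gives the time, the measured TCP pose, the force, the opening and the grip force at its end, in the units of the state.
- arm.get_state(): the state, without advancing time (a new reading comes with each control period).
- arm.grab_frame(name): name is "scene" or "top" or "wrist"; returns a dict with "frame" (384x512x3 uint8, red, green, blue), "z_map" (384x512 float32, m along the optical axis (not along the pixel's ray), 0 where there is no reading), "fx", "fy", "cx", "cy" (pixels), "distortion" ([k1, k2, p1, p2, k3] as OpenCV has them; the pictures are not rectified), "view" (4x4, takes a point from world to camera coordinates). Camera axes: x right, y down, z forward; pixel columns grow to the right and rows downward; lengths in m; the calibration is good to about 2 mm. A picture is of the moment at which its call begins.
- arm.job_done(): hands the job in; it is judged then, once.
The state is a dict: "t": time; "q": joint angles; "qd": joint speeds; "joint_efforts": joint torques, N m; "eef_pos": TCP position; "ee_rot": TCP orientation; "force": force on the tool from outside, world axes, zero at the start; "moment": the same for the moment, N m; "width": finger opening in m; "gripper_force": force on a finger pad.
Only numpy, scipy, OpenCV 4.12 (cv2) and the standard library are available. Lean on these libraries where they do the work, as an engineer would, in place of code of your own. Each camera call takes 0.05 s, during which the arm holds its last target. There are 200 camera calls.

## Working session

There is one attempt and no reset: what is moved stays moved. The work goes in short steps, Python scripts to look and compute and a tool call to move; the robot and the scene stay as the last step left them, time stands still between calls to the robot, and variables do not carry over. Pictures are saved under pics/ and viewed, at most 10 in all, crops included, and the job is handed in when it is done.

Besides the shell and the picture viewer there is one more tool, called after "Request:" as name([rows], argument=value, ...), one row to a line, values as JSON. jog_arm: Moves the arm, as the interface text tells. Its arguments: {"type":"object","properties":{"targets":{"type":"array","items":{"type":"object","properties":{"dx":{"type":"number"},"dy":{"type":"number"},"dz":{"type":"number"},"rx":{"type":"number"},"ry":{"type":"number"},"rz":{"type":"number"},"gripper":{"type":"number"}}}},"force":{"type":"number"}},"required":["targets"]}

```bash
mkdir -p pics; cat > h.py <<'E'
import numpy as np, cv2, pickle
from station import arm
def grab(n,tag):
    f=arm.grab_frame(n); pickle.dump(f,open(f'pics/{tag}.pkl','wb'))
    cv2.imwrite(f'pics/{tag}.png',f['frame'][:,:,::-1]); return f
def load(tag): return pickle.load(open(f'pics/{tag}.pkl','rb'))
def K(f): return np.array([[f['fx'],0,f['cx']],[0,f['fy'],f['cy']],[0,0,1.]])
def p3(f,u,v,z=None,plane=None):
    n=cv2.undistortPoints(np.array([[[u,v]]],float),K(f),np.array(f['distortion'],float))[0,0]
    V=np.array(f['view']);R=V[:3,:3];t=V[:3,3]
    d=np.array([n[0],n[1],1.]); c=-R.T@t; dw=R.T@d
    if plane is not None: s=(plane-c[2])/dw[2]
    else: s=z if z is not None else f['z_map'][int(round(v)),int(round(u))]
    return c+s*dw
def proj(f,P):
    V=np.array(f['view']);r=cv2.Rodrigues(V[:3,:3])[0]
    return cv2.projectPoints(np.array([P],float),r,V[:3,3],K(f),np.array(f['distortion'],float))[0][0,0]
E
python3 - <<'E'
from h import *
a=grab('scene','s0');b=grab('top','t0');grab('wrist','w0')
cv2.imwrite('pics/c0.png',cv2.resize(np.hstack([a['frame'],b['frame']])[:,:,::-1],(800,300)))
cv2.imwrite('pics/t0b.png',cv2.resize(b['frame'][:,:,::-1],(800,600)))
s=arm.get_state();print(s)
E
```

```text
{'t': 0.15, 'q': array([ 1.48908002e+00,  3.59207709e-01,  1.12945326e-02, -2.52145354e-04,
       -1.22413096e+00, -2.88093015e-01]), 'qd': array([-0.00145691, -0.00103199,  0.00416253,  0.00188591, -0.00062437,
        0.00013394]), 'joint_efforts': array([-2.41026619e-04, -5.83273780e+01,  2.93288380e+01,  7.00101390e+00,
        8.81132204e-03, -1.12223759e-04]), 'eef_pos': array([0.24387482, 0.62903792, 0.2478588 ]), 'ee_rot': array([ 3.14032891e+00, -1.27267181e-04, -3.69895064e-01]), 'force': array([ 0.25354267, -0.85224552,  0.5348659 ]), 'moment': array([-0.01068325,  0.02841569,  0.02733771]), 'gripper_force': 0.0, 'width': 0.0875198478431943}
```

View pics/t0b.png

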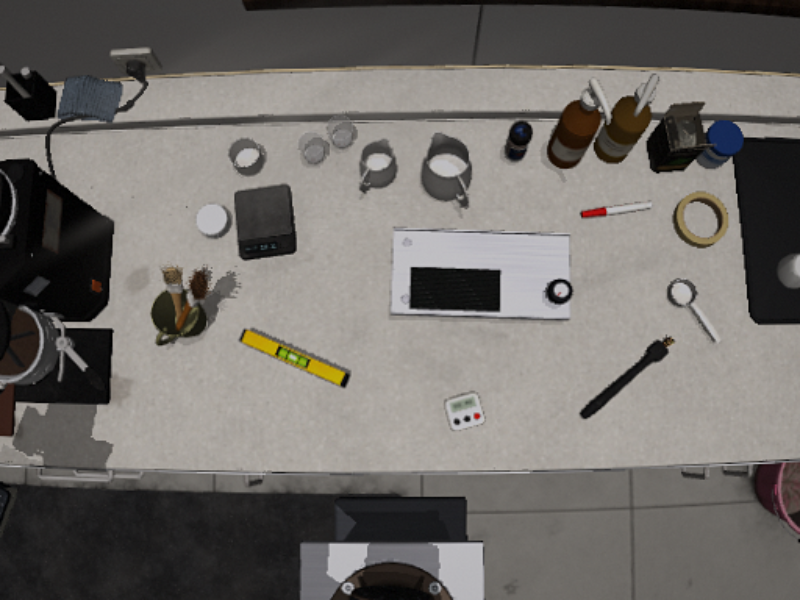

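View pics/s0.png

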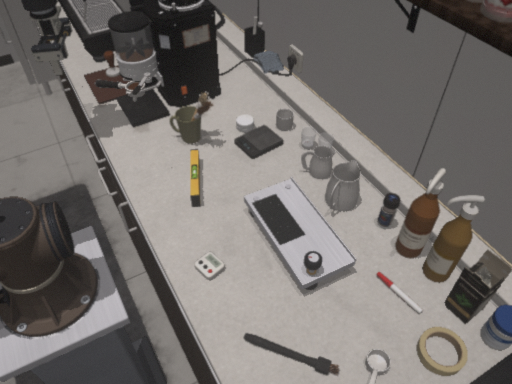

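The top view (800 px) shows the level at about (295,357), the shelf from (391,228) to (570,320), the knob at (559,291), the timer at (465,410) and the scale at (265,221).

```bash
python3 - <<'E'
from h import *
f=load('t0')
def P(u,v,pl): return p3(f,u*.64,v*.64,plane=pl).round(4)
hsv=cv2.cvtColor(f['frame'],cv2.COLOR_RGB2HSV)
m=cv2.inRange(hsv,(20,120,80),(38,255,255)); m[:200]=0;m[260:]=0;m[:,:140]=0;m[:,240:]=0
r=cv2.minAreaRect(cv2.findNonZero(m));print('level px',r,'z',p3(f,*r[0]))
b=cv2.boxPoints(r);w=np.array([p3(f,*x,plane=.046) for x in b]);print('level',w.round(4),w.mean(0))
for n,u,v in [('RL',394,229),('RR',570,235),('FR',569,319),('FL',391,316)]: print(n,P(u,v,.06),p3(f,u*.64,v*.64).round(3))
print('knob',P(559,291,.108),p3(f,559*.64,291*.64).round(4))
print('timer',P(465,410,.021),'scale',P(265,221,.02))
print('cam',-np.array(f['view'])[:3,:3].T@np.array(f['view'])[:3,3])
for u,v in[(480,250),(420,250),(545,250),(540,308),(460,330)]:print(u,v,p3(f,u*.64,v*.64).round(4))
# enlarged crop: shelf+knob
a=cv2.resize(f['frame'][140:210,245:370,::-1],None,fx=6,fy=6,interpolation=cv2.INTER_CUBIC);cv2.imwrite('pics/c1.png',a)
E
```

```text
level px ((187.24391174316406, 228.23452758789062), (69.45735168457031, 9.307989120483398), 23.552265167236328) z [0.47096826 0.16673949 0.04200228]
level [[0.4973 0.2594 0.046 ]
 [0.5207 0.2496 0.046 ]
 [0.444  0.0748 0.046 ]
 [0.4213 0.0847 0.046 ]] [0.47080564 0.1671155  0.046     ]
RL [ 0.6915 -0.0109  0.06  ] [ 0.692 -0.011  0.057]
RR [ 0.6773 -0.3198  0.06  ] [ 0.693 -0.333  0.001]
FR [ 0.5283 -0.3102  0.06  ] [ 0.537 -0.322  0.001]
FL [ 0.5374 -0.0047  0.06  ] [ 0.547 -0.003  0.   ]
knob [ 0.5681 -0.2856  0.108 ] [ 0.5686 -0.2862  0.1052]
timer [ 0.3776 -0.1303  0.021 ] scale [0.7222 0.226  0.02  ]
cam [ 0.32952939 -0.04481747  1.33870518]
480 250 [ 0.6512 -0.16    0.062 ]
420 250 [ 0.6515 -0.0558  0.0656]
545 250 [ 0.6508 -0.2742  0.059 ]
540 308 [ 0.549  -0.2616  0.0545]
460 330 [ 0.5197 -0.1254  0.0045]
```

View pics/c1.png

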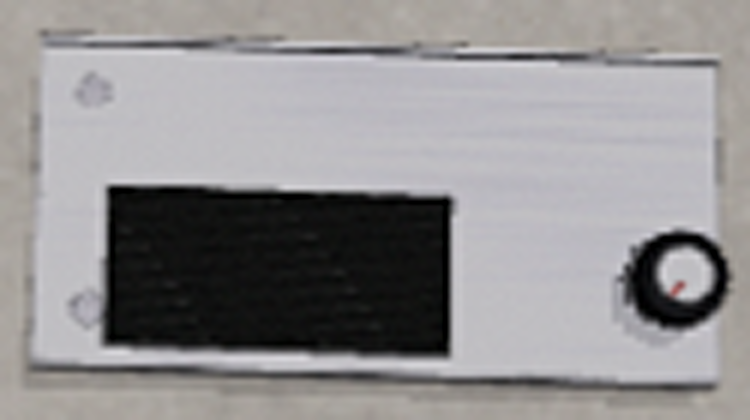

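The crop shows the shelf's front edge from (33,367) to (716,385), the rear upstand from (42,38) to (718,62), and the knob centre at about (680,280) with its red mark towards the lower left.

```bash
python3 - <<'E'
from h import *
f=load('t0')
g=lambda u,v,z:p3(f,245+u/6-.4,140+v/6-.4,plane=z)
FL=g(33,367,.06);FR=g(716,385,.0565);UL=g(42,36,.068);UR=g(718,61,.064)
print(FL,FR,UL,UR)
for a,b in((FL,FR),(UL,UR)): d=(a-b)[:2];print('yaw',np.arctan2(-d[0],d[1]),np.linalg.norm(d))
print('depth',np.linalg.norm(((UL+UR)/2-(FL+FR)/2)[:2]))
c=(FL+FR+UL+UR)/4;print('mid',c)
k=g(678,280,.108);print('knob',k)
y=np.arctan2(-(UL-UR)[0],(UL-UR)[1])
R=np.array([[np.cos(y),-np.sin(y)],[np.sin(y),np.cos(y)]])
print('mid from knob',k[:2]-R@[-.036,-.13])
# depth rows in the level frame
z=f['z_map']
for u in(100,300,500,620):
  print([p3(f,int(245+u/6),int(140+v/6)).round(4).tolist() for v in (42,46,52,90,150)])
E
```

```text
[ 0.54138974 -0.00436401  0.06      ] [ 0.52988088 -0.31030843  0.0565    ] [ 0.69194323 -0.00961694  0.068     ] [ 0.67798778 -0.31751736  0.064     ]
yaw -0.03759975080223018 0.30616081165175163
yaw -0.04529357535158331 0.3082165198959986
depth 0.1494601349465422
mid [ 0.61030041 -0.16045169  0.062125  ]
knob [ 0.56803228 -0.2852212   0.108     ]
mid from knob [ 0.60988151 -0.15698453]
[[0.6879, -0.0351, 0.067], [0.6879, -0.0351, 0.067], [0.6868, -0.035, 0.0609], [0.6679, -0.0348, 0.0578], [0.639, -0.0345, 0.0612]]
[[0.686, -0.1273, 0.0694], [0.686, -0.1273, 0.0694], [0.6846, -0.1276, 0.0643], [0.6673, -0.1277, 0.0553], [0.6379, -0.1266, 0.061]]
[[0.7041, -0.2264, 0.0014], [0.7041, -0.2264, 0.0014], [0.6849, -0.2183, 0.0601], [0.6663, -0.2181, 0.0556], [0.6377, -0.2167, 0.0575]]
[[0.7032, -0.2838, 0.0029], [0.7032, -0.2838, 0.0029], [0.7014, -0.2844, -0.0011], [0.6644, -0.2723, 0.0608], [0.6382, -0.2724, 0.0529]]
```

```bash
cat >> h.py <<'E'
import json
from scipy.spatial.transform import Rotation as Ro
def down(yaw): return Ro.from_euler('xyz',[np.pi,0,yaw])
def cmd(): 
    c=json.load(open('cmd.json'));return np.array(c['p']),c['yaw']
def setcmd(p,yaw): json.dump({'p':list(map(float,p)),'yaw':float(yaw)},open('cmd.json','w'))
def to(p,yaw):   # commanded pose -> row numbers for a down-pointing pose
    q,y=cmd();d=down(y).inv().apply(np.array(p)-q)*1000;print('dx dy dz',d.round(1),'rz',round(y-yaw,3))
E
python3 - <<'E'
from h import *
setcmd([.244,.629,.249],-.37)
f=load('t0');H=np.zeros((384,512,3))
for v in range(384):
  for u in range(512): pass
vv,uu=np.mgrid[0:384,0:512]
n=cv2.undistortPoints(np.stack([uu,vv],-1).reshape(-1,1,2).astype(float),K(f),np.array(f['distortion'],float))[:,0]
z=f['z_map'].reshape(-1,1);V=np.array(f['view'])
W=(np.hstack([n,np.ones_like(z)])*z-V[:3,3])@V[:3,:3];W=W[z[:,0]>0]
def mx(x0,x1,y0,y1):
  s=W[(W[:,0]>x0)&(W[:,0]<x1)&(W[:,1]>y0)&(W[:,1]<y1)];i=s[:,2].argmax();print((x0,x1,y0,y1),s[i].round(3))
mx(.45,.7,.3,.45)           # brush cup
for x in(.70,.72,.74,.76,.78):mx(x,x+.02,-.25,-.05)
mx(.3,.45,.25,.7); mx(.45,.7,.5,.8)
P=np.array([.471,.167,.16]);to(P,-1.98)
E
```

```text
(0.45, 0.7, 0.3, 0.45) [0.57  0.302 0.178]
(0.7, 0.72, -0.25, -0.05) [ 0.717 -0.183  0.01 ]
(0.72, 0.74, -0.25, -0.05) [ 0.739 -0.135  0.108]
(0.74, 0.76, -0.25, -0.05) [ 0.751 -0.129  0.12 ]
(0.76, 0.78, -0.25, -0.05) [ 0.768 -0.121  0.121]
(0.78, 0.8, -0.25, -0.05) [ 0.794 -0.241  0.616]
(0.3, 0.45, 0.25, 0.7) [0.449 0.554 0.326]
(0.45, 0.7, 0.5, 0.8) [0.677 0.515 0.437]
dx dy dz [378.7 348.6  89. ] rz 1.61
```

Request:
jog_arm([
  {"dx":24,"dy":22,"rz":0.1},
  {"dx":48,"dy":44,"rz":0.2},
  {"dx":72,"dy":66,"rz":0.3},
  {"dx":96,"dy":88,"rz":0.4},
  {"dx":120,"dy":110,"rz":0.5},
  {"dx":144,"dy":132,"rz":0.6},
  {"dx":168,"dy":154,"rz":0.7},
  {"dx":190,"dy":175,"rz":0.8},
])

```text
invalid input at $.targets[0]: expected keys dx, dy, dz, rx, ry, rz, gripper
```

```bash
cat >> h.py <<'E'
def upd(dx,dy,dz,rz):   # book a finished move into the commanded pose, compare with measured
    p,y=cmd();p=p+down(y).apply(np.array([dx,dy,dz])/1000);setcmd(p,y-rz)
    s=arm.get_state();print('cmd',p.round(4),round(y-rz,3),'meas',s['eef_pos'].round(4),s['ee_rot'].round(4),'F',s['force'].round(1),'w',round(s['width'],4),'gf',round(float(s['gripper_force']),1),'t',s['t'])
E
python3 -c "
from h import *
upd(190,175,0,.8);to([.471,.167,.2],-1.98)"
```

```text
cmd [0.3579 0.3971 0.249 ] -1.17 meas [0.2439 0.629  0.2479] [ 3.1403e+00 -1.0000e-04 -3.6990e-01] F [ 0.3 -0.9  0.5] w 0.0875 gf 0.0 t 0.15
dx dy dz [256.  -14.4  49. ] rz 0.81
```

All keys are required. The move was refused, but the bookkeeping already matches the intended move.

Request:
jog_arm([
  {"dx":24,"dy":22,"dz":0,"rx":0,"ry":0,"rz":0.1,"gripper":0},
  {"dx":48,"dy":44,"dz":0,"rx":0,"ry":0,"rz":0.2,"gripper":0},
  {"dx":72,"dy":66,"dz":0,"rx":0,"ry":0,"rz":0.3,"gripper":0},
  {"dx":96,"dy":88,"dz":0,"rx":0,"ry":0,"rz":0.4,"gripper":0},
  {"dx":120,"dy":110,"dz":0,"rx":0,"ry":0,"rz":0.5,"gripper":0},
  {"dx":144,"dy":132,"dz":0,"rx":0,"ry":0,"rz":0.6,"gripper":0},
  {"dx":168,"dy":154,"dz":0,"rx":0,"ry":0,"rz":0.7,"gripper":0},
  {"dx":190,"dy":175,"dz":0,"rx":0,"ry":0,"rz":0.8,"gripper":0},
])

```text
t: 0.82
eef_pos: [0.3583, 0.3957, 0.2485]
ee_rot: [3.141, -0.0, -1.175]
force: [0.8, 0.2, 0.7]
width: 0.0879
gripper_force: 0.0
```

Request:
jog_arm([
  {"dx":32,"dy":-2,"dz":0,"rx":0,"ry":0,"rz":0.11,"gripper":0},
  {"dx":66,"dy":-4,"dz":0,"rx":0,"ry":0,"rz":0.22,"gripper":0},
  {"dx":100,"dy":-6,"dz":5,"rx":0,"ry":0,"rz":0.33,"gripper":0},
  {"dx":136,"dy":-8,"dz":15,"rx":0,"ry":0,"rz":0.44,"gripper":0},
  {"dx":172,"dy":-10,"dz":25,"rx":0,"ry":0,"rz":0.55,"gripper":0},
  {"dx":208,"dy":-12,"dz":35,"rx":0,"ry":0,"rz":0.66,"gripper":0},
  {"dx":240,"dy":-13,"dz":44,"rx":0,"ry":0,"rz":0.77,"gripper":0},
  {"dx":256,"dy":-14.5,"dz":49,"rx":0,"ry":0,"rz":0.81,"gripper":0},
])

```text
t: 1.48
eef_pos: [0.4711, 0.1643, 0.1984]
ee_rot: [3.141, -0.002, -1.988]
force: [0.1, -0.2, 0.1]
width: 0.0878
gripper_force: 0.0
```

```bash
python3 - <<'E'
from h import *
upd(256,-14.5,49,.81)
f=grab('wrist','w1')
hsv=cv2.cvtColor(f['frame'],cv2.COLOR_RGB2HSV)
m=cv2.inRange(hsv,(20,120,80),(38,255,255))
r=cv2.minAreaRect(cv2.findNonZero(m));print(r)
w=np.array([p3(f,*x,plane=.046) for x in cv2.boxPoints(r)]).round(4);print(w,w.mean(0))
E
```

```text
cmd [0.4711 0.1671 0.2   ] -1.98 meas [0.4711 0.1643 0.1984] [ 3.1406e+00 -1.6000e-03 -1.9880e+00] F [ 0.1 -0.2  0.1] w 0.0878 gf 0.0 t 1.4833
((260.77935791015625, 189.75234985351562), (343.0074768066406, 227.4989776611328), 0.1725771427154541)
[[0.7096 0.219  0.046 ]
 [0.5716 0.0125 0.046 ]
 [0.2884 0.1388 0.046 ]
 [0.3499 0.38   0.046 ]] [0.479875 0.187575 0.046   ]
```

View pics/w1.png

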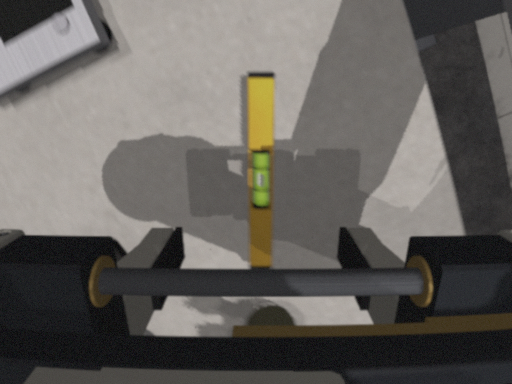

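The wrist view shows the level upright in the image, columns 248–274, with its far end at row 73 and the vial centre at about (261,178). It lies between the fingers.

```bash
python3 - <<'E'
from h import *
f=load('w1')
a=f['frame'].astype(int)
yel=(a[:,:,0]-a[:,:,2]>50)
for r in(85,100,120,140,215,235,255):
  c=[x for x in np.where(yel[r,225:300])[0]+225]
  print(r,c[0],c[-1],p3(f,c[0],r,plane=.046)[:2].round(4),p3(f,c[-1]+1,r,plane=.046)[:2].round(4))
print('end',p3(f,261,73,plane=.046),'vial',p3(f,261,178.5,plane=.04))
E
```

```text
85 247 274 [0.4457 0.0797] [0.4228 0.0897]
100 247 274 [0.4511 0.0915] [0.428  0.1017]
120 248 273 [0.4576 0.1081] [0.4358 0.1177]
140 248 273 [0.4652 0.1248] [0.4431 0.1346]
215 250 270 [0.4947 0.1941] [0.4754 0.2026]
235 251 270 [0.5029 0.2147] [0.4842 0.223 ]
255 250 270 [0.5135 0.2353] [0.4933 0.2443]
end [0.43012566 0.07536745 0.046     ] vial [0.46989582 0.16533483 0.04      ]
```

```bash
python3 -c "
from h import *
to([.4705,.1665,.037],-1.985)"
```

```text
dx dy dz [  0.8   0.3 163. ] rz 0.005
```

Request:
jog_arm([
  {"dx":0.8,"dy":0.3,"dz":30,"rx":0,"ry":0,"rz":0.005,"gripper":0},
  {"dx":0.8,"dy":0.3,"dz":65,"rx":0,"ry":0,"rz":0.005,"gripper":0},
  {"dx":0.8,"dy":0.3,"dz":100,"rx":0,"ry":0,"rz":0.005,"gripper":0},
  {"dx":0.8,"dy":0.3,"dz":135,"rx":0,"ry":0,"rz":0.005,"gripper":0},
  {"dx":0.8,"dy":0.3,"dz":155,"rx":0,"ry":0,"rz":0.005,"gripper":0},
  {"dx":0.8,"dy":0.3,"dz":163,"rx":0,"ry":0,"rz":0.005,"gripper":0},
  {"dx":0.8,"dy":0.3,"dz":163,"rx":0,"ry":0,"rz":0.005,"gripper":0},
  {"dx":0.8,"dy":0.3,"dz":163,"rx":0,"ry":0,"rz":0.005,"gripper":0.5},
])

```text
t: 2.2
eef_pos: [0.471, 0.1672, 0.0371]
ee_rot: [-3.141, -0.0, -1.984]
force: [0.3, 1.3, -0.1]
width: 0.0847
gripper_force: 0.0
```

Request:
jog_arm([
  {"dx":0,"dy":0,"dz":0,"rx":0,"ry":0,"rz":0,"gripper":1},
  {"dx":0,"dy":0,"dz":0,"rx":0,"ry":0,"rz":0,"gripper":1},
  {"dx":0,"dy":0,"dz":0,"rx":0,"ry":0,"rz":0,"gripper":1},
  {"dx":0,"dy":0,"dz":0,"rx":0,"ry":0,"rz":0,"gripper":1},
  {"dx":0,"dy":0,"dz":0,"rx":0,"ry":0,"rz":0,"gripper":1},
  {"dx":0,"dy":0,"dz":0,"rx":0,"ry":0,"rz":0,"gripper":1},
  {"dx":0,"dy":0,"dz":0,"rx":0,"ry":0,"rz":0,"gripper":1},
  {"dx":0,"dy":0,"dz":0,"rx":0,"ry":0,"rz":0,"gripper":1},
], force=30)

```text
t: 2.87
eef_pos: [0.4706, 0.1669, 0.0366]
ee_rot: [-3.142, 0.0, -1.985]
force: [-0.2, -0.8, -0.0]
width: 0.0331
gripper_force: 0.0
```

```bash
python3 -c "
from h import *
upd(.8,.3,163,.005)
p,y=cmd();to([p[0],p[1],.19],y);to([.66,-.183,.19],-1.614)"
```

```text
cmd [0.4705 0.1665 0.037 ] -1.985 meas [0.4706 0.1669 0.0366] [-3.1416  0.     -1.9847] F [-0.2 -0.8 -0. ] w 0.0331 gf 0.0 t 2.8667
dx dy dz [   0.    0. -153.] rz 0.0
dx dy dz [ 243.6 -314.1 -153. ] rz -0.371
```

Request:
jog_arm([
  {"dx":0,"dy":0,"dz":0,"rx":0,"ry":0,"rz":0,"gripper":1},
  {"dx":0,"dy":0,"dz":0,"rx":0,"ry":0,"rz":0,"gripper":1},
  {"dx":0,"dy":0,"dz":0,"rx":0,"ry":0,"rz":0,"gripper":1},
  {"dx":0,"dy":0,"dz":0,"rx":0,"ry":0,"rz":0,"gripper":1},
  {"dx":0,"dy":0,"dz":-10,"rx":0,"ry":0,"rz":0,"gripper":1},
  {"dx":0,"dy":0,"dz":-30,"rx":0,"ry":0,"rz":0,"gripper":1},
  {"dx":0,"dy":0,"dz":-60,"rx":0,"ry":0,"rz":0,"gripper":1},
  {"dx":0,"dy":0,"dz":-90,"rx":0,"ry":0,"rz":0,"gripper":1},
])

```text
t: 3.53
eef_pos: [0.4695, 0.166, 0.1264]
ee_rot: [3.14, -0.003, -1.985]
force: [0.9, 0.3, -4.6]
width: 0.0237
gripper_force: 30.0
```

Request:
jog_arm([
  {"dx":8,"dy":-10,"dz":-25,"rx":0,"ry":0,"rz":0,"gripper":1},
  {"dx":24,"dy":-31,"dz":-50,"rx":0,"ry":0,"rz":-0.03,"gripper":1},
  {"dx":44,"dy":-57,"dz":-63,"rx":0,"ry":0,"rz":-0.08,"gripper":1},
  {"dx":67,"dy":-87,"dz":-63,"rx":0,"ry":0,"rz":-0.12,"gripper":1},
  {"dx":90,"dy":-117,"dz":-63,"rx":0,"ry":0,"rz":-0.16,"gripper":1},
  {"dx":113,"dy":-147,"dz":-63,"rx":0,"ry":0,"rz":-0.2,"gripper":1},
  {"dx":136,"dy":-177,"dz":-63,"rx":0,"ry":0,"rz":-0.24,"gripper":1},
  {"dx":160,"dy":-207,"dz":-63,"rx":0,"ry":0,"rz":-0.28,"gripper":1},
])

```text
t: 4.2
eef_pos: [0.5958, -0.0646, 0.1888]
ee_rot: [3.14, 0.0, -1.703]
force: [0.7, 1.5, -3.0]
width: 0.0242
gripper_force: 30.0
```

```bash
python3 -c "
from h import *
upd(0,0,-90,0);upd(160,-207,-63,-.28);to([.66,-.183,.19],-1.614)"
```

```text
cmd [0.4705 0.1665 0.127 ] -1.985 meas [ 0.5958 -0.0646  0.1888] [ 3.1403e+00  1.0000e-04 -1.7029e+00] F [ 0.7  1.5 -3. ] w 0.0242 gf 30.0 t 4.2
cmd [ 0.5956 -0.0633  0.19  ] -1.705 meas [ 0.5958 -0.0646  0.1888] [ 3.1403e+00  1.0000e-04 -1.7029e+00] F [ 0.7  1.5 -3. ] w 0.0242 gf 30.0 t 4.2
dx dy dz [110.  -79.8  -0. ] rz -0.091
```

Request:
jog_arm([
  {"dx":20,"dy":-15,"dz":0,"rx":0,"ry":0,"rz":-0.02,"gripper":1},
  {"dx":42,"dy":-31,"dz":0,"rx":0,"ry":0,"rz":-0.04,"gripper":1},
  {"dx":64,"dy":-47,"dz":0,"rx":0,"ry":0,"rz":-0.06,"gripper":1},
  {"dx":86,"dy":-63,"dz":0,"rx":0,"ry":0,"rz":-0.08,"gripper":1},
  {"dx":102,"dy":-74,"dz":0,"rx":0,"ry":0,"rz":-0.091,"gripper":1},
  {"dx":110,"dy":-80,"dz":10,"rx":0,"ry":0,"rz":-0.091,"gripper":1},
  {"dx":110,"dy":-80,"dz":30,"rx":0,"ry":0,"rz":-0.091,"gripper":1},
  {"dx":110,"dy":-80,"dz":50,"rx":0,"ry":0,"rz":-0.091,"gripper":1},
])

```text
t: 4.87
eef_pos: [0.66, -0.1831, 0.1379]
ee_rot: [3.141, 0.001, -1.616]
force: [-0.3, 0.0, -4.6]
width: 0.0239
gripper_force: 30.0
```

```bash
python3 -c "
from h import *
upd(110,-80,50,-.091)
f=grab('wrist','w2');g=grab('top','t2')
a=cv2.resize(f['frame'][:,:,::-1],(600,450));cv2.imwrite('pics/w2b.png',a)
"
```

```text
cmd [ 0.6602 -0.183   0.14  ] -1.614 meas [ 0.66   -0.1831  0.1379] [ 3.1412e+00  6.0000e-04 -1.6158e+00] F [-0.3  0.  -4.6] w 0.0239 gf 30.0 t 4.8667
```

View pics/w2.png

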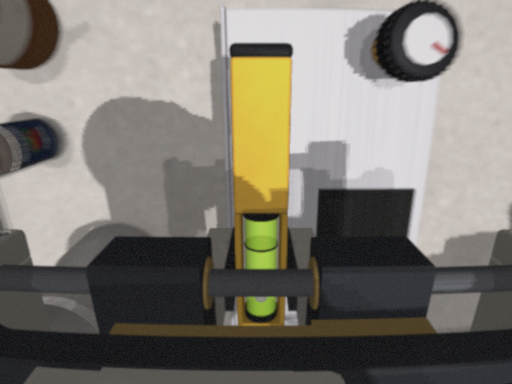

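The wrist view shows the level parallel to the upstand, whose line runs from about (225,15) downwards, just behind the level. The knob top is at about (421,41).

```bash
python3 - <<'E'
from h import *
f=load('w2');a=f['frame'].astype(int)
for r in(16,30,45,80,110,150): print(r,a[r,215:240].sum(1)//3)
print('knob',p3(f,421,41,plane=.108), p3(f,421,41))
for u,v in((222,16),(228,16),(223,80),(229,80),(226,150)):print(u,v,p3(f,u,v,plane=.066)[:2].round(4))
for u,v in((231,60),(291,60),(235,190),(288,190)):print(u,v,p3(f,u,v,plane=.152)[:2].round(4))
cv2.imwrite('pics/w2c.png',cv2.resize(f['frame'][0:200,190:460,::-1],None,fx=2.9,fy=2.9,interpolation=cv2.INTER_CUBIC))
E
```

```text
16 [187 186 186 186 184 187 197 208 202 171 160 184 210 218 219 220 220 220
 219 219 220 218 220 220 219]
30 [127 127 125 126 131 153 182 202 204 182 159 170 201 216 219 220 219 221
 220 220 219 219 219 220 219]
45 [144 131 128 127 127 141 169 198 206 195 171 161 188 207 201 157 101  58
  39  39  39  40  45  40  40]
80 [127 125 127 126 123 125 126 128 133 132 122 112 117 135 142 134 134 147
 157 161 160 163 161 162 163]
110 [130 129 128 128 127 127 125 125 131 137 135 124 110 111 128 139 127 131
 148 159 161 161 162 162 162]
150 [132 134 133 132 134 131 133 133 128 130 132 138 124 110 113 134 139 120
 132 149 156 158 161 160 159]
knob [ 0.57303481 -0.28665008  0.108     ] [ 0.5733107  -0.28657589  0.10855871]
222 16 [ 0.6769 -0.3105]
228 16 [ 0.6733 -0.3103]
223 80 [ 0.6791 -0.2727]
229 80 [ 0.6752 -0.2725]
226 150 [ 0.6805 -0.2273]
231 60 [ 0.6658 -0.2763]
291 60 [ 0.6436 -0.2753]
235 190 [ 0.6677 -0.2257]
288 190 [ 0.6457 -0.2247]
```

View pics/w2c.png

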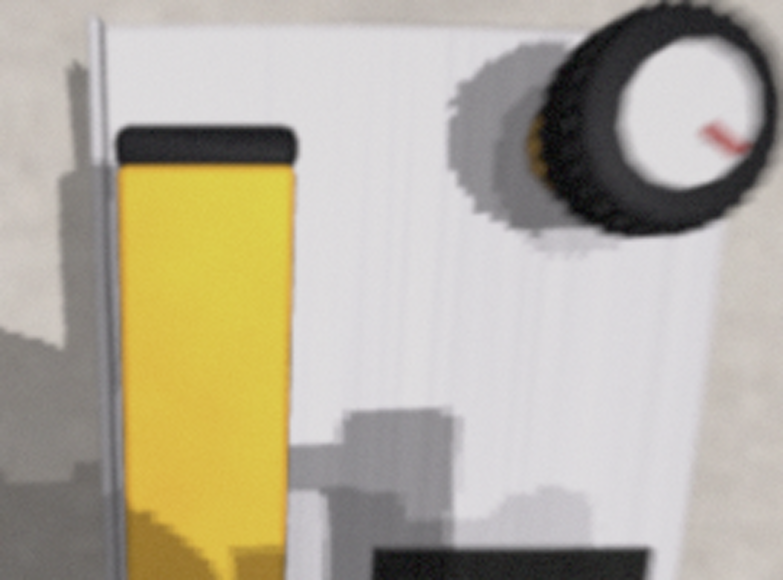

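Request:
jog_arm([
  {"dx":0,"dy":0,"dz":12,"rx":0,"ry":-0.005,"rz":0,"gripper":1},
  {"dx":0,"dy":0,"dz":24,"rx":0,"ry":-0.012,"rz":0,"gripper":1},
  {"dx":0,"dy":0,"dz":34,"rx":0,"ry":-0.012,"rz":0,"gripper":1},
  {"dx":0,"dy":0,"dz":40,"rx":0,"ry":-0.012,"rz":0,"gripper":1},
  {"dx":0,"dy":0,"dz":42,"rx":0,"ry":-0.012,"rz":0,"gripper":1},
  {"dx":0,"dy":0,"dz":43,"rx":0,"ry":-0.012,"rz":0,"gripper":1},
  {"dx":0,"dy":0,"dz":43,"rx":0,"ry":-0.012,"rz":0,"gripper":1},
  {"dx":0,"dy":0,"dz":43,"rx":0,"ry":-0.012,"rz":0,"gripper":1},
])

```text
t: 5.63
eef_pos: [0.6607, -0.1826, 0.0972]
ee_rot: [-3.141, 0.012, -1.614]
force: [0.6, 0.4, -3.6]
width: 0.0242
gripper_force: 30.0
```

Request:
jog_arm([
  {"dx":0,"dy":0,"dz":0.4,"rx":0,"ry":0,"rz":0,"gripper":1},
  {"dx":0,"dy":0,"dz":0.8,"rx":0,"ry":0,"rz":0,"gripper":1},
  {"dx":0,"dy":0,"dz":1.2,"rx":0,"ry":0,"rz":0,"gripper":1},
  {"dx":0,"dy":0,"dz":1.6,"rx":0,"ry":0,"rz":0,"gripper":1},
  {"dx":0,"dy":0,"dz":1.8,"rx":0,"ry":0,"rz":0,"gripper":1},
  {"dx":0,"dy":0,"dz":2,"rx":0,"ry":0,"rz":0,"gripper":1},
  {"dx":0,"dy":0,"dz":2,"rx":0,"ry":0,"rz":0,"gripper":1},
  {"dx":0,"dy":0,"dz":2,"rx":0,"ry":0,"rz":0,"gripper":1},
])

```text
t: 6.3
eef_pos: [0.6603, -0.1826, 0.0946]
ee_rot: [3.142, 0.012, -1.614]
force: [0.6, 0.1, -4.0]
width: 0.0238
gripper_force: 30.0
```

Request:
jog_arm([
  {"dx":0,"dy":0,"dz":0.2,"rx":0,"ry":0,"rz":0,"gripper":1},
  {"dx":0,"dy":0,"dz":0.4,"rx":0,"ry":0,"rz":0,"gripper":1},
  {"dx":0,"dy":0,"dz":0.6,"rx":0,"ry":0,"rz":0,"gripper":1},
  {"dx":0,"dy":0,"dz":0.8,"rx":0,"ry":0,"rz":0,"gripper":1},
  {"dx":0,"dy":0,"dz":1,"rx":0,"ry":0,"rz":0,"gripper":1},
  {"dx":0,"dy":0,"dz":1.2,"rx":0,"ry":0,"rz":0,"gripper":1},
  {"dx":0,"dy":0,"dz":1.2,"rx":0,"ry":0,"rz":0,"gripper":1},
  {"dx":0,"dy":0,"dz":1.2,"rx":0,"ry":0,"rz":0,"gripper":1},
])

```text
t: 6.97
eef_pos: [0.6604, -0.1827, 0.0942]
ee_rot: [-3.141, 0.012, -1.614]
force: [-3.3, -0.3, 4.8]
width: 0.0236
gripper_force: 30.0
```

Request:
jog_arm([
  {"dx":0,"dy":0,"dz":-0.4,"rx":0,"ry":0,"rz":0,"gripper":1},
  {"dx":0,"dy":-2,"dz":-0.4,"rx":0,"ry":0,"rz":0,"gripper":1},
  {"dx":0,"dy":-4,"dz":-0.4,"rx":0,"ry":0,"rz":0,"gripper":1},
  {"dx":0,"dy":-6,"dz":-0.4,"rx":0,"ry":0,"rz":0,"gripper":1},
  {"dx":0,"dy":-7.5,"dz":-0.4,"rx":0,"ry":0,"rz":0,"gripper":1},
  {"dx":0,"dy":-8.5,"dz":-0.4,"rx":0,"ry":0,"rz":0,"gripper":1},
  {"dx":0,"dy":-9,"dz":-0.4,"rx":0,"ry":0,"rz":0,"gripper":1},
  {"dx":0,"dy":-9,"dz":-0.4,"rx":0,"ry":0,"rz":0,"gripper":1},
])

```text
t: 7.63
eef_pos: [0.6683, -0.1832, 0.0942]
ee_rot: [3.14, 0.012, -1.614]
force: [-6.3, 1.5, 7.1]
width: 0.0239
gripper_force: 30.0
```

Request:
jog_arm([
  {"dx":0,"dy":-0.3,"dz":-0.3,"rx":0,"ry":0,"rz":0,"gripper":1},
  {"dx":0,"dy":-0.6,"dz":-0.3,"rx":0,"ry":0,"rz":0,"gripper":1},
  {"dx":0,"dy":-0.9,"dz":-0.3,"rx":0,"ry":0,"rz":0,"gripper":1},
  {"dx":0,"dy":-1.2,"dz":-0.3,"rx":0,"ry":0,"rz":0,"gripper":1},
  {"dx":0,"dy":-1.5,"dz":-0.3,"rx":0,"ry":0,"rz":0,"gripper":1},
  {"dx":0,"dy":-1.5,"dz":-0.3,"rx":0,"ry":0,"rz":0,"gripper":1},
  {"dx":0,"dy":-1.5,"dz":-0.3,"rx":0,"ry":0,"rz":0,"gripper":1},
  {"dx":0,"dy":-1.5,"dz":-0.3,"rx":0,"ry":0,"rz":0,"gripper":1},
])

```text
t: 8.3
eef_pos: [0.6703, -0.1831, 0.0942]
ee_rot: [3.141, 0.012, -1.614]
force: [-5.0, -0.3, 5.2]
width: 0.0239
gripper_force: 30.0
```

Request:
jog_arm([
  {"dx":0,"dy":-0.3,"dz":-0.1,"rx":0,"ry":0,"rz":0,"gripper":1},
  {"dx":0,"dy":-0.6,"dz":-0.1,"rx":0,"ry":0,"rz":0,"gripper":1},
  {"dx":0,"dy":-0.9,"dz":-0.1,"rx":0,"ry":0,"rz":0,"gripper":1},
  {"dx":0,"dy":-1.2,"dz":-0.1,"rx":0,"ry":0,"rz":0,"gripper":1},
  {"dx":0,"dy":-1.5,"dz":-0.1,"rx":0,"ry":0,"rz":0,"gripper":1},
  {"dx":0,"dy":-1.8,"dz":-0.1,"rx":0,"ry":0,"rz":0,"gripper":1},
  {"dx":0,"dy":-2,"dz":-0.1,"rx":0,"ry":0,"rz":0,"gripper":1},
  {"dx":0,"dy":-2,"dz":-0.1,"rx":0,"ry":0,"rz":0,"gripper":1},
])

```text
t: 8.97
eef_pos: [0.6705, -0.1831, 0.0942]
ee_rot: [3.137, 0.012, -1.614]
force: [-9.7, 0.7, 9.7]
width: 0.0237
gripper_force: 30.0
```

Request:
jog_arm([
  {"dx":0,"dy":0.8,"dz":-0.3,"rx":0,"ry":0,"rz":0,"gripper":1},
  {"dx":0,"dy":1.4,"dz":-0.6,"rx":0,"ry":0,"rz":0,"gripper":1},
  {"dx":0,"dy":1.4,"dz":-0.6,"rx":0,"ry":0,"rz":0,"gripper":0.5},
  {"dx":0,"dy":1.4,"dz":-0.6,"rx":0,"ry":0,"rz":0,"gripper":0.4},
  {"dx":0,"dy":1.4,"dz":-0.6,"rx":0,"ry":0,"rz":0,"gripper":0.4},
  {"dx":0,"dy":1.4,"dz":-0.6,"rx":0,"ry":0,"rz":0,"gripper":0.4},
  {"dx":0,"dy":1.4,"dz":-0.6,"rx":0,"ry":0,"rz":0,"gripper":0.4},
  {"dx":0,"dy":1.4,"dz":-0.6,"rx":0,"ry":0,"rz":0,"gripper":0.4},
])

```text
t: 9.63
eef_pos: [0.6717, -0.183, 0.0948]
ee_rot: [-3.141, 0.012, -1.614]
force: [0.3, -0.6, -0.1]
width: 0.0517
gripper_force: 0.0
```

```bash
python3 -c "
from h import *
upd(0,-11.1,44.8,0)
f=load('w2');k=p3(f,428,38.6,plane=.108);print(k)
f=load('t0');print(p3(f,245+686/6-.4,140+273/6-.4,plane=.108))
f=grab('wrist','w3')
cv2.imwrite('pics/w3b.png',f['frame'][:,:,::-1])
"
```

```text
cmd [ 0.6712 -0.1835  0.0952] -1.614 meas [ 0.6717 -0.183   0.0948] [-3.1412  0.012  -1.6136] F [ 0.3 -0.6 -0.1] w 0.0517 gf 0.0 t 9.6333
[ 0.56942092 -0.28777916  0.108     ]
[ 0.57107704 -0.28887981  0.108     ]
```

View pics/w3.png

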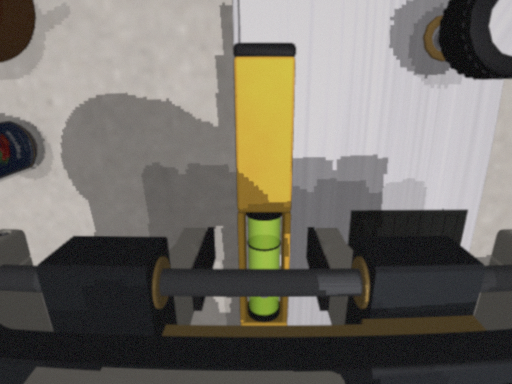

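Request:
jog_arm([
  {"dx":0,"dy":0,"dz":-10,"rx":0,"ry":0,"rz":0,"gripper":0.4},
  {"dx":0,"dy":0,"dz":-30,"rx":0,"ry":0,"rz":0,"gripper":0.2},
  {"dx":0,"dy":0,"dz":-60,"rx":0,"ry":0.012,"rz":0,"gripper":0.1},
  {"dx":0,"dy":0,"dz":-90,"rx":0,"ry":0.012,"rz":0,"gripper":0.1},
  {"dx":0,"dy":0,"dz":-115,"rx":0,"ry":0.012,"rz":0,"gripper":0},
  {"dx":-5,"dy":0,"dz":-125,"rx":0,"ry":0.012,"rz":0,"gripper":0},
  {"dx":-10,"dy":0,"dz":-130,"rx":0,"ry":0.012,"rz":0,"gripper":0},
  {"dx":-10,"dy":0,"dz":-130,"rx":0,"ry":0.012,"rz":0,"gripper":0},
])

```text
t: 10.35
eef_pos: [0.6722, -0.1738, 0.2265]
ee_rot: [-3.139, 0.0, -1.613]
force: [-0.3, 0.4, -1.0]
width: 0.0868
gripper_force: 0.0
```

```bash
python3 -c "
from h import *
upd(-10,0,-130,0)
f=grab('wrist','w4');a=f['frame']
p=np.array([.6712,-.183,.104]);u=proj(f,p);print(u)
c,r=int(u[0]),int(u[1])
b=a[max(0,r-60):r+60,c-60:c+60,::-1];cv2.imwrite('pics/w4c.png',cv2.resize(b,None,fx=5,fy=5,interpolation=cv2.INTER_CUBIC));print(c-60,max(0,r-60))
to([.570,-.288,.18],-.4)
"
```

```text
cmd [ 0.6717 -0.1735  0.2252] -1.614 meas [ 0.6722 -0.1738  0.2265] [-3.1391e+00  3.0000e-04 -1.6133e+00] F [-0.3  0.4 -1. ] w 0.0868 gf 0.0 t 10.35
[260.47793892 178.22814578]
200 118
dx dy dz [118.8  96.6  45.2] rz -1.214
```

View pics/w4c.png

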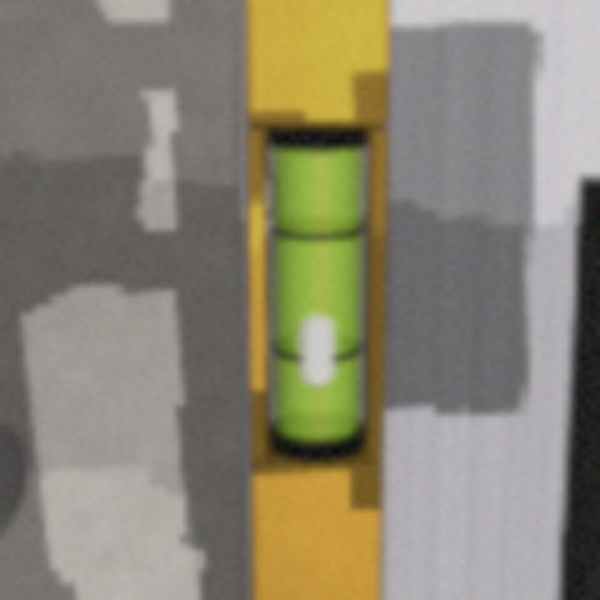

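The crop shows the vial lines at rows 235 and 355 and the bubble centred at about row 350. That puts it about 10 mm to the left, so the knob needs about 2.73 rad clockwise.

Request:
jog_arm([
  {"dx":10,"dy":8,"dz":0,"rx":0,"ry":0,"rz":-0.12,"gripper":0},
  {"dx":28,"dy":23,"dz":0,"rx":0,"ry":0,"rz":-0.24,"gripper":0},
  {"dx":46,"dy":38,"dz":10,"rx":0,"ry":0,"rz":-0.36,"gripper":0},
  {"dx":66,"dy":54,"dz":20,"rx":0,"ry":0,"rz":-0.48,"gripper":0},
  {"dx":86,"dy":70,"dz":30,"rx":0,"ry":0,"rz":-0.6,"gripper":0},
  {"dx":104,"dy":84,"dz":38,"rx":0,"ry":0,"rz":-0.72,"gripper":0},
  {"dx":114,"dy":93,"dz":43,"rx":0,"ry":0,"rz":-0.84,"gripper":0},
  {"dx":119,"dy":96.6,"dz":45,"rx":0,"ry":0,"rz":-0.96,"gripper":0},
])

```text
t: 11.07
eef_pos: [0.5671, -0.2903, 0.1769]
ee_rot: [3.14, 0.005, -0.65]
force: [-0.4, 0.9, -0.6]
width: 0.0879
gripper_force: 0.0
```

```bash
python3 -c "
from h import *
upd(119,96.6,45,-.96)
f=grab('wrist','w5');a=f['frame']
cv2.imwrite('pics/w5b.png',a[:,:,::-1])
to([.570,-.288,.099],-.4)
"
```

```text
cmd [ 0.57   -0.2882  0.1802] -0.654 meas [ 0.5671 -0.2903  0.1769] [ 3.1398  0.0047 -0.6497] F [-0.4  0.9 -0.6] w 0.0879 gf 0.0 t 11.0667
dx dy dz [-0.2 -0.2 81.2] rz -0.254
```

View pics/w5.png

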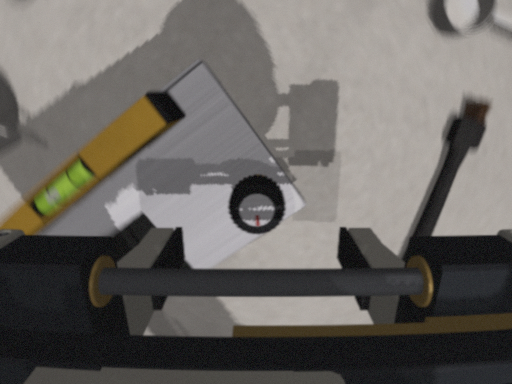

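The knob is centred at about (257,205) between the fingers, and the vial is visible at (63,188).

```bash
python3 -c "
from h import *
f=load('w5');print(p3(f,257.5,205,plane=.108),p3(f,257,205))
"
```

```text
[ 0.57087318 -0.29122553  0.108     ] [ 0.5714018  -0.29119688  0.10906494]
```

Request:
jog_arm([
  {"dx":0,"dy":0,"dz":0,"rx":0,"ry":0,"rz":-0.11,"gripper":0},
  {"dx":0,"dy":0,"dz":15,"rx":0,"ry":0,"rz":-0.22,"gripper":0},
  {"dx":0,"dy":0,"dz":35,"rx":0,"ry":0,"rz":-0.254,"gripper":0},
  {"dx":0,"dy":0,"dz":55,"rx":0,"ry":0,"rz":-0.254,"gripper":0},
  {"dx":0,"dy":0,"dz":72,"rx":0,"ry":0,"rz":-0.254,"gripper":0},
  {"dx":0,"dy":0,"dz":80,"rx":0,"ry":0,"rz":-0.254,"gripper":0},
  {"dx":0,"dy":0,"dz":81,"rx":0,"ry":0,"rz":-0.254,"gripper":0},
  {"dx":0,"dy":0,"dz":81,"rx":0,"ry":0,"rz":-0.254,"gripper":0.3},
], force=35)

```text
t: 11.78
eef_pos: [0.57, -0.2892, 0.0982]
ee_rot: [3.141, 0.002, -0.401]
force: [0.1, 0.3, -0.2]
width: 0.0847
gripper_force: 0.0
```

Request:
jog_arm([
  {"dx":0,"dy":0,"dz":0,"rx":0,"ry":0,"rz":0,"gripper":1},
  {"dx":0,"dy":0,"dz":0,"rx":0,"ry":0,"rz":0,"gripper":1},
  {"dx":0,"dy":0,"dz":0,"rx":0,"ry":0,"rz":0,"gripper":1},
  {"dx":0,"dy":0,"dz":0,"rx":0,"ry":0,"rz":0,"gripper":1},
  {"dx":0,"dy":0,"dz":0,"rx":0,"ry":0,"rz":0,"gripper":1},
  {"dx":0,"dy":0,"dz":0,"rx":0,"ry":0,"rz":0,"gripper":1},
  {"dx":0,"dy":0,"dz":0,"rx":0,"ry":0,"rz":0,"gripper":1},
  {"dx":0,"dy":0,"dz":0,"rx":0,"ry":0,"rz":0,"gripper":1},
], force=35)

```text
t: 12.45
eef_pos: [0.5706, -0.2885, 0.0991]
ee_rot: [-3.14, -0.001, -0.4]
force: [0.4, 4.9, 1.5]
width: 0.0394
gripper_force: 35.0
```

Request:
jog_arm([
  {"dx":0,"dy":0,"dz":0,"rx":0,"ry":0,"rz":0.11,"gripper":1},
  {"dx":0,"dy":0,"dz":0,"rx":0,"ry":0,"rz":0.22,"gripper":1},
  {"dx":0,"dy":0,"dz":0,"rx":0,"ry":0,"rz":0.33,"gripper":1},
  {"dx":0,"dy":0,"dz":0,"rx":0,"ry":0,"rz":0.44,"gripper":1},
  {"dx":0,"dy":0,"dz":0,"rx":0,"ry":0,"rz":0.55,"gripper":1},
  {"dx":0,"dy":0,"dz":0,"rx":0,"ry":0,"rz":0.66,"gripper":1},
  {"dx":0,"dy":0,"dz":0,"rx":0,"ry":0,"rz":0.77,"gripper":1},
  {"dx":0,"dy":0,"dz":0,"rx":0,"ry":0,"rz":0.88,"gripper":1},
])

```text
t: 13.12
eef_pos: [0.5702, -0.2889, 0.0991]
ee_rot: [-3.141, 0.0, -1.285]
force: [-0.8, 2.3, 1.9]
width: 0.0394
gripper_force: 35.0
```

Request:
jog_arm([
  {"dx":0,"dy":0,"dz":0,"rx":0,"ry":0,"rz":0.11,"gripper":1},
  {"dx":0,"dy":0,"dz":0,"rx":0,"ry":0,"rz":0.22,"gripper":1},
  {"dx":0,"dy":0,"dz":0,"rx":0,"ry":0,"rz":0.33,"gripper":1},
  {"dx":0,"dy":0,"dz":0,"rx":0,"ry":0,"rz":0.44,"gripper":1},
  {"dx":0,"dy":0,"dz":0,"rx":0,"ry":0,"rz":0.55,"gripper":1},
  {"dx":0,"dy":0,"dz":0,"rx":0,"ry":0,"rz":0.66,"gripper":1},
  {"dx":0,"dy":0,"dz":0,"rx":0,"ry":0,"rz":0.77,"gripper":1},
  {"dx":0,"dy":0,"dz":0,"rx":0,"ry":0,"rz":0.88,"gripper":1},
])

```text
t: 13.78
eef_pos: [0.5697, -0.2888, 0.0991]
ee_rot: [3.141, 0.0, -2.165]
force: [-2.4, 4.4, 3.8]
width: 0.0392
gripper_force: 35.0
```

Request:
jog_arm([
  {"dx":0,"dy":0,"dz":0,"rx":0,"ry":0,"rz":0.12,"gripper":1},
  {"dx":0,"dy":0,"dz":0,"rx":0,"ry":0,"rz":0.24,"gripper":1},
  {"dx":0,"dy":0,"dz":0,"rx":0,"ry":0,"rz":0.36,"gripper":1},
  {"dx":0,"dy":0,"dz":0,"rx":0,"ry":0,"rz":0.48,"gripper":1},
  {"dx":0,"dy":0,"dz":0,"rx":0,"ry":0,"rz":0.6,"gripper":1},
  {"dx":0,"dy":0,"dz":0,"rx":0,"ry":0,"rz":0.72,"gripper":1},
  {"dx":0,"dy":0,"dz":0,"rx":0,"ry":0,"rz":0.84,"gripper":1},
  {"dx":0,"dy":0,"dz":0,"rx":0,"ry":0,"rz":0.96,"gripper":1},
])

```text
t: 14.45
eef_pos: [0.5694, -0.2883, 0.0991]
ee_rot: [3.14, -0.001, -3.125]
force: [-2.2, 7.2, 5.3]
width: 0.0391
gripper_force: 35.0
```

Request:
jog_arm([
  {"dx":0,"dy":0,"dz":0,"rx":0,"ry":0,"rz":0,"gripper":0.2},
  {"dx":0,"dy":0,"dz":0,"rx":0,"ry":0,"rz":0,"gripper":0.2},
  {"dx":0,"dy":0,"dz":0,"rx":0,"ry":0,"rz":0,"gripper":0.2},
  {"dx":0,"dy":0,"dz":0,"rx":0,"ry":0,"rz":0,"gripper":0.2},
  {"dx":0,"dy":0,"dz":-20,"rx":0,"ry":0,"rz":0,"gripper":0.2},
  {"dx":0,"dy":0,"dz":-45,"rx":0,"ry":0,"rz":0,"gripper":0.2},
  {"dx":0,"dy":0,"dz":-75,"rx":0,"ry":0,"rz":-0.12,"gripper":0.2},
  {"dx":0,"dy":0,"dz":-105,"rx":0,"ry":0,"rz":-0.24,"gripper":0.2},
])

```text
t: 15.12
eef_pos: [0.5697, -0.2895, 0.2045]
ee_rot: [3.141, -0.001, -2.874]
force: [1.1, -0.1, -0.1]
width: 0.0698
gripper_force: 0.0
```

```bash
python3 -c "
from h import *
upd(0,0,81,-.254);upd(0,0,0,2.72);upd(0,0,-105,-.24)
to([.6724,-.138,.205],-1.614)
"
```

```text
cmd [ 0.57   -0.2882  0.0992] -0.4 meas [ 0.5697 -0.2895  0.2045] [ 3.1411e+00 -1.3000e-03 -2.8737e+00] F [ 1.1 -0.1 -0.1] w 0.0698 gf 0.0 t 15.1167
cmd [ 0.57   -0.2882  0.0992] -3.12 meas [ 0.5697 -0.2895  0.2045] [ 3.1411e+00 -1.3000e-03 -2.8737e+00] F [ 1.1 -0.1 -0.1] w 0.0698 gf 0.0 t 15.1167
cmd [ 0.57   -0.2882  0.2042] -2.88 meas [ 0.5697 -0.2895  0.2045] [ 3.1411e+00 -1.3000e-03 -2.8737e+00] F [ 1.1 -0.1 -0.1] w 0.0698 gf 0.0 t 15.1167
dx dy dz [-137.7  118.6   -0.8] rz -1.266
```

Request:
jog_arm([
  {"dx":-8,"dy":7,"dz":0,"rx":0,"ry":0,"rz":-0.11,"gripper":1},
  {"dx":-24,"dy":20,"dz":0,"rx":0,"ry":0,"rz":-0.22,"gripper":1},
  {"dx":-40,"dy":34,"dz":0,"rx":0,"ry":0,"rz":-0.34,"gripper":1},
  {"dx":-60,"dy":52,"dz":0,"rx":0,"ry":0,"rz":-0.46,"gripper":1},
  {"dx":-80,"dy":69,"dz":0,"rx":0,"ry":0,"rz":-0.58,"gripper":1},
  {"dx":-100,"dy":86,"dz":0,"rx":0,"ry":0,"rz":-0.7,"gripper":1},
  {"dx":-118,"dy":102,"dz":0,"rx":0,"ry":0,"rz":-0.82,"gripper":1},
  {"dx":-130,"dy":112,"dz":0,"rx":0,"ry":0,"rz":-0.94,"gripper":1},
])

```text
t: 15.78
eef_pos: [0.6678, -0.1458, 0.2036]
ee_rot: [-3.141, 0.0, -1.932]
force: [0.5, 0.1, 0.1]
width: 0.0223
gripper_force: 0.0
```

```bash
python3 -c "
from h import *
upd(-130,112,0,-.94)
to([.6724,-.138,.195],-1.614)
"
```

```text
cmd [ 0.6666 -0.1464  0.2042] -1.94 meas [ 0.6678 -0.1458  0.2036] [-3.1415e+00  1.0000e-04 -1.9317e+00] F [0.5 0.1 0.1] w 0.0223 gf 0.0 t 15.7833
dx dy dz [-9.9 -2.3  9.2] rz -0.326
```

Request:
jog_arm([
  {"dx":-5,"dy":-1,"dz":2,"rx":0,"ry":0,"rz":-0.11,"gripper":1},
  {"dx":-10,"dy":-2.3,"dz":6,"rx":0,"ry":0,"rz":-0.22,"gripper":1},
  {"dx":-10,"dy":-2.3,"dz":9,"rx":0,"ry":0,"rz":-0.31,"gripper":1},
  {"dx":-10,"dy":-2.3,"dz":9,"rx":0,"ry":0,"rz":-0.326,"gripper":1},
  {"dx":-10,"dy":-2.3,"dz":9,"rx":0,"ry":0,"rz":-0.326,"gripper":1},
  {"dx":-10,"dy":-2.3,"dz":9,"rx":0,"ry":0,"rz":-0.326,"gripper":1},
  {"dx":-10,"dy":-2.3,"dz":9,"rx":0,"ry":0,"rz":-0.326,"gripper":1},
  {"dx":-10,"dy":-2.3,"dz":9,"rx":0,"ry":0,"rz":-0.326,"gripper":1},
])

```text
t: 16.45
eef_pos: [0.6725, -0.1393, 0.1952]
ee_rot: [-3.141, -0.0, -1.615]
force: [-0.9, 0.4, -0.0]
width: 0.0003
gripper_force: 0.0
```

```bash
python3 -c "
from h import *
upd(-10,-2.3,9,-.326)
f=grab('wrist','w6');a=f['frame']
u=proj(f,[.6712,-.183,.1]);print(u)
c,r=int(u[0]),int(u[1]);r0=max(0,r-60)
b=a[r0:r+60,c-60:c+60,::-1];cv2.imwrite('pics/w6c.png',cv2.resize(b,None,fx=5,fy=5,interpolation=cv2.INTER_CUBIC));print(c-60,r0)
"
```

```text
cmd [ 0.6724 -0.1379  0.1952] -1.614 meas [ 0.6725 -0.1393  0.1952] [-3.1411 -0.     -1.6154] F [-0.9  0.4 -0. ] w 0.0003 gf 0.0 t 16.45
[258.40735657 143.77995165]
198 83
```

View pics/w6c.png

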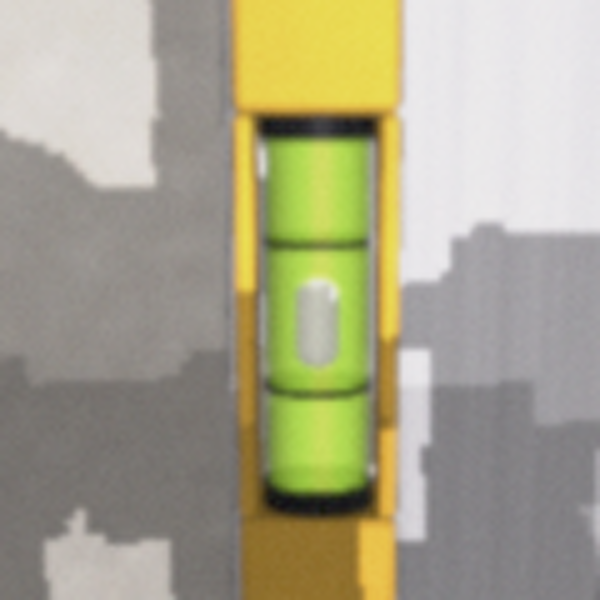

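The lines are at rows 244 and 390 and the bubble spans 278–367. It is about 0.8 mm left of centre, which is within tolerance, so I'll press now.

Request:
jog_arm([
  {"dx":0,"dy":0,"dz":12,"rx":0,"ry":0,"rz":0,"gripper":1},
  {"dx":0,"dy":0,"dz":26,"rx":0,"ry":0,"rz":0,"gripper":1},
  {"dx":0,"dy":0,"dz":40,"rx":0,"ry":0,"rz":0,"gripper":1},
  {"dx":0,"dy":0,"dz":52,"rx":0,"ry":0,"rz":0,"gripper":1},
  {"dx":0,"dy":0,"dz":60,"rx":0,"ry":0,"rz":0,"gripper":1},
  {"dx":0,"dy":0,"dz":63,"rx":0,"ry":0,"rz":0,"gripper":1},
  {"dx":0,"dy":0,"dz":64,"rx":0,"ry":0,"rz":0,"gripper":1},
  {"dx":0,"dy":0,"dz":64,"rx":0,"ry":0,"rz":0,"gripper":1},
])

```text
t: 17.17
eef_pos: [0.6726, -0.1391, 0.131]
ee_rot: [-3.142, -0.0, -1.614]
force: [0.7, 0.4, 0.4]
width: -0.0
gripper_force: 0.0
```

Request:
jog_arm([
  {"dx":0,"dy":0,"dz":0.4,"rx":0,"ry":0,"rz":0,"gripper":1},
  {"dx":0,"dy":0,"dz":0.8,"rx":0,"ry":0,"rz":0,"gripper":1},
  {"dx":0,"dy":0,"dz":1.2,"rx":0,"ry":0,"rz":0,"gripper":1},
  {"dx":0,"dy":0,"dz":1.6,"rx":0,"ry":0,"rz":0,"gripper":1},
  {"dx":0,"dy":0,"dz":2,"rx":0,"ry":0,"rz":0,"gripper":1},
  {"dx":0,"dy":0,"dz":2.4,"rx":0,"ry":0,"rz":0,"gripper":1},
  {"dx":0,"dy":0,"dz":2.5,"rx":0,"ry":0,"rz":0,"gripper":1},
  {"dx":0,"dy":0,"dz":2.5,"rx":0,"ry":0,"rz":0,"gripper":1},
])

```text
t: 17.83
eef_pos: [0.6725, -0.139, 0.1285]
ee_rot: [-3.141, -0.0, -1.614]
force: [0.9, -0.2, 0.3]
width: 0.0002
gripper_force: 0.5
```

Request:
jog_arm([
  {"dx":0,"dy":0,"dz":0.3,"rx":0,"ry":0,"rz":0,"gripper":1},
  {"dx":0,"dy":0,"dz":0.6,"rx":0,"ry":0,"rz":0,"gripper":1},
  {"dx":0,"dy":0,"dz":0.9,"rx":0,"ry":0,"rz":0,"gripper":1},
  {"dx":0,"dy":0,"dz":1.2,"rx":0,"ry":0,"rz":0,"gripper":1},
  {"dx":0,"dy":0,"dz":1.5,"rx":0,"ry":0,"rz":0,"gripper":1},
  {"dx":0,"dy":0,"dz":1.5,"rx":0,"ry":0,"rz":0,"gripper":1},
  {"dx":0,"dy":0,"dz":1.5,"rx":0,"ry":0,"rz":0,"gripper":1},
  {"dx":0,"dy":0,"dz":1.5,"rx":0,"ry":0,"rz":0,"gripper":1},
])

```text
t: 18.5
eef_pos: [0.6727, -0.139, 0.1285]
ee_rot: [-3.14, -0.0, -1.613]
force: [-3.6, 1.9, 9.1]
width: -0.0001
gripper_force: 4.9
```

Request:
jog_arm([
  {"dx":0,"dy":0,"dz":0.3,"rx":0,"ry":0,"rz":0,"gripper":1},
  {"dx":0,"dy":0,"dz":0.6,"rx":0,"ry":0,"rz":0,"gripper":1},
  {"dx":0,"dy":0,"dz":1,"rx":0,"ry":0,"rz":0,"gripper":1},
  {"dx":0,"dy":0,"dz":1,"rx":0,"ry":0,"rz":0,"gripper":1},
  {"dx":0,"dy":0,"dz":1,"rx":0,"ry":0,"rz":0,"gripper":1},
  {"dx":0,"dy":0,"dz":1,"rx":0,"ry":0,"rz":0,"gripper":1},
  {"dx":0,"dy":0,"dz":1,"rx":0,"ry":0,"rz":0,"gripper":1},
  {"dx":0,"dy":0,"dz":1,"rx":0,"ry":0,"rz":0,"gripper":1},
])

```text
t: 19.17
eef_pos: [0.6729, -0.1391, 0.1285]
ee_rot: [-3.139, -0.0, -1.613]
force: [-5.4, 2.5, 14.9]
width: 0.0007
gripper_force: 7.5
```

Request:
jog_arm([
  {"dx":0,"dy":0,"dz":0,"rx":0,"ry":0,"rz":0,"gripper":1},
  {"dx":0,"dy":0,"dz":0,"rx":0,"ry":0,"rz":0,"gripper":1},
  {"dx":0,"dy":0,"dz":0,"rx":0,"ry":0,"rz":0,"gripper":1},
  {"dx":0,"dy":0,"dz":0,"rx":0,"ry":0,"rz":0,"gripper":1},
  {"dx":0,"dy":0,"dz":0,"rx":0,"ry":0,"rz":0,"gripper":1},
  {"dx":0,"dy":0,"dz":0,"rx":0,"ry":0,"rz":0,"gripper":1},
  {"dx":0,"dy":0,"dz":0,"rx":0,"ry":0,"rz":0,"gripper":1},
  {"dx":0,"dy":0,"dz":0,"rx":0,"ry":0,"rz":0,"gripper":1},
])

```text
t: 19.83
eef_pos: [0.6729, -0.1391, 0.1285]
ee_rot: [-3.14, -0.0, -1.613]
force: [-5.4, 3.9, 15.1]
width: 0.0001
gripper_force: 7.5
```

Request:
jog_arm([
  {"dx":0,"dy":0,"dz":0,"rx":0,"ry":0,"rz":0,"gripper":1},
  {"dx":0,"dy":0,"dz":0,"rx":0,"ry":0,"rz":0,"gripper":1},
  {"dx":0,"dy":0,"dz":0,"rx":0,"ry":0,"rz":0,"gripper":1},
  {"dx":0,"dy":0,"dz":0,"rx":0,"ry":0,"rz":0,"gripper":1},
  {"dx":0,"dy":0,"dz":0,"rx":0,"ry":0,"rz":0,"gripper":1},
  {"dx":0,"dy":0,"dz":0,"rx":0,"ry":0,"rz":0,"gripper":1},
  {"dx":0,"dy":0,"dz":0,"rx":0,"ry":0,"rz":0,"gripper":1},
  {"dx":0,"dy":0,"dz":0,"rx":0,"ry":0,"rz":0,"gripper":1},
])

```text
t: 20.5
eef_pos: [0.6729, -0.1391, 0.1285]
ee_rot: [-3.139, -0.001, -1.613]
force: [-5.2, 1.9, 16.2]
width: 0.0006
gripper_force: 7.5
```

```bash
python3 - <<'E'
from h import *
def scan(f,c0,c1,r0,r1):
    a=f['frame'].astype(int)[r0:r1,c0:c1]
    return a
f=load('w6');a=f['frame'].astype(int)
def prof(f,c,r0,r1,dc):
    a=f['frame'].astype(int)
    for r in range(r0,r1): print(r,a[r,c-1:c+2].mean(0).round().astype(int),a[r,c-dc:c-dc+2].mean(0).round().astype(int))
g=grab('wrist','w7');u=proj(g,[.6712,-.183,.1]);print(u,arm.get_state()['force'])
n=g['frame'].astype(int);sub=n[:, 225:295]
gr=(sub[:,:,1]-sub[:,:,2]>60)&(sub[:,:,1]>sub[:,:,0]+10)
rows=np.where(gr.sum(1)>5)[0];cols=np.where(gr.sum(0)>10)[0]+225
print(rows.min(),rows.max(),cols.min(),cols.max())
prof(g,(cols.min()+cols.max())//2,rows.min()-2,rows.max()+3,9)
E
```

```text
[258.54698674 163.15261323] [-5.15216858  2.6390701  15.8195096 ]
118 214 248 275
116 [60 59 62] [34 34 36]
117 [70 72 64] [54 62 38]
118 [116 126  73] [ 99 118  52]
119 [174 193  88] [140 172  67]
120 [202 220  97] [159 196  76]
121 [207 224  98] [160 199  77]
122 [204 223  97] [160 198  75]
123 [205 224  97] [162 198  76]
124 [206 224  98] [160 198  75]
125 [208 225  99] [160 198  75]
126 [207 224  99] [161 198  75]
127 [205 224  98] [160 198  76]
128 [206 224  99] [161 198  75]
129 [206 224  98] [162 199  77]
130 [205 223  97] [161 198  76]
131 [205 223  97] [160 198  74]
132 [205 224  97] [161 199  76]
133 [205 224  98] [160 198  76]
134 [206 224  98] [160 198  75]
135 [205 224  97] [161 199  76]
136 [204 223  96] [162 198  76]
137 [205 224  96] [159 196  73]
138 [205 223  95] [159 197  74]
139 [204 223  95] [161 198  74]
140 [205 224  96] [160 196  74]
141 [202 222  94] [158 196  74]
142 [193 217  87] [153 190  70]
143 [184 210  79] [142 180  64]
144 [179 205  77] [133 171  55]
145 [176 203  75] [126 163  54]
146 [163 187  72] [102 130  48]
147 [110 125  61] [74 89 42]
148 [109 
[... 1474 characters left out ...]
 [158 194  74]
195 [196 223  90] [156 192  74]
196 [196 223  91] [158 194  76]
197 [196 223  91] [158 194  76]
198 [195 222  90] [157 193  74]
199 [195 222  90] [157 192  73]
200 [196 224  91] [156 192  74]
201 [194 223  90] [158 194  76]
202 [195 223  90] [156 192  74]
203 [193 223  89] [156 192  74]
204 [187 218  84] [152 188  71]
205 [174 209  74] [140 176  62]
206 [170 205  71] [134 170  58]
207 [169 205  71] [133 168  57]
208 [168 204  69] [131 167  56]
209 [169 204  70] [132 168  58]
210 [168 204  71] [130 166  54]
211 [170 205  71] [128 162  52]
212 [168 203  70] [110 140  46]
213 [156 188  66] [69 87 36]
214 [ 97 118  43] [30 36 20]
215 [41 48 26] [21 24 24]
216 [27 27 28] [20 20 21]
```

The lines are at rows 147.4 and 187.6, centre 167.5. The bubble spans 154.8–179, centre 166.9, so it is centred within about 0.3 mm under a push of about 15 N.

```bash
python3 -c "
from station import arm
print(arm.job_done())"
```

```text
the job is handed in; nothing more can be done
None
```

The job is handed in: the level sits on the shelf against the rear upstand with the bubble within about 0.3 mm of centre, held under a push of about 15 N. The judge's result was not shown.

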